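# Seat the keyed clamp washer on the flat lap's spindle

## Robot

A 6-joint arm with a two-finger parallel gripper is mounted at the origin on the work surface. World frame = base frame: x ahead of the robot, y to its left, z up, the work surface at z = 0. Lengths are in m, angles in rad, forces in N, time in s.
With the tool pointing down it reaches from about 0.375 to 0.975 m from the base axis. Payload 3.8 kg.
Tool frame: the origin (TCP) lies midway between the tips of the shut fingers; the grasp point (between the pads) lies 19 mm behind it (env.pinch_z is the distance from the TCP to the grasp point, in m); z points along the fingers, y is the line along which they close (so a half turn about z gives the same grasp; the last joint's range is limited). The gripper opens to 85 mm and grips with 20 to 120 N. Pads are 22 mm wide; open, the fingers measure 114 mm over their backs; the gripper's body (76 mm by 85 mm) begins 54 mm behind the grasp point. The pads swing forward as they close: fully open they stand 13 mm farther back than shut.
Start: joints at [1.072, 0.264, 1.604, -0, 1.274, -0.037], TCP at [0.301, 0.604, 0.231] pointing down, gripper open.
Joint ranges: [-2.63, 2.63], [-0.94, 2.18], [0.31, 2.57], [-1.31, 4.45], [0, 2.66], [-2.55, 2.55]. Speed limits (rad/s): [2.57, 2.57, 3.14, 3.14, 3.14, 3.14].

## Interface

Orientations are given as [roll, pitch, yaw] about the fixed x, y, z axes, in that order (R = Rz(yaw) Ry(pitch) Rx(roll)).
In Python, from rig import sensors, capture, job, nets, env gives the robot as it stands.
- The arm moves only by the tool advance, called after "Request:" by a JSON object that holds its "op" and its "data", one argument or row to a line. Schema: {"type":"object","properties":{"motion":{"type":"array","items":{"type":"number"},"minItems":7,"maxItems":35},"grip_n":{"type":"number"},"only":{"type":"string"},"quiet":{"type":"boolean"},"lines":{"type":"string"}},"required":["motion"],"additionalProperties":false}. motion is one flat list of numbers that holds 1 to 5 rows one after another, with no inner brackets; each row has 7 numbers: a rotation vector rx, ry, rz in normalised numbers (1 is 2 rad), then dx, dy, dz in a scale on which 1.0 is 1 m, then the finger opening in m; each row is the pose to reach, as a shift and turn from the pose commanded when the call began, along the tool's axes at that moment; what a row does not reach only later rows make up. A row lasts 1/8 s, in which the tool goes at most 0.0625 m and 0.188 rad, less where a joint would pass 70% of its speed; a pose out of reach is approached as far as the arm can. The fingers move at their own pace and stop on an object; grip_n is the grip in N (left out, the last holds). Time passes only in rows, so rows that do not move let the fingers close. The tool returns the time, the measured TCP pose, the force, the opening and the grip force at its end. only (a regular expression) keeps the lines of the reply that match it, lines (a string "A,B") keeps lines A to B, and quiet returns only ok. Input that does not fit is refused with a message, and nothing moves.
- sensors.get_state(): the state, without advancing time (a new reading comes with each control period).
- capture(name): name is "side" or "top"; returns a dict with "pixels" (420x560x3 uint8, blue, green, red), "mtx" (3x3 intrinsics, pixels), "dist" ([k1, k2, p1, p2, k3] as OpenCV has them; the pictures are not rectified), "R" (3x3) and "t" (3): a world point X has camera coordinates R X + t. Camera axes: x right, y down, z forward; pixel columns grow to the right and rows downward; lengths in m; the calibration is good to about 2 mm. A picture is of the moment at which its call begins. There is no depth.
- job.sign_off(): hands the job in; it is judged then, once.
Trained networks look in a picture, given as the dict that the camera call returned (one of the last four; its "shot" number tells which), for a name from the list of things; names that differ only in an ending like _2 or _b are one class to them, and where a whole thing is asked for, a point or a joint stands for the part that bears it (a point fixed in the world has none). Each returns a list of dicts, best first, with "p" (0 to 1); they miss things now and then, are a little off and sometimes report something else, mostly with a low value. They report only what shows in the picture. A call takes as long as a camera call. They do not tell look-alikes from the thing itself.
- nets.spot_in(picture, label): "point" ([x, y, z] in m, in the coordinates of the camera as it stood for that picture, good to about 4 mm: the middle of the surface that is visible of it).
- nets.tip_of(picture, label): "point" ([x, y, z] in m, in the coordinates of the camera as it stood for that picture, good to about 4 mm: a listed point, or the origin of a listed thing).
The state is a dict: "t": time; "qpos": joint angles; "qvel": joint speeds; "tau": joint torques, N m; "position": TCP position; "orientation": TCP orientation; "force": force on the tool from outside, world axes, zero at the start; "wrist_torque": the same for the moment, N m; "width": finger opening in m; "gripper_force": force on a finger pad.
Only numpy, scipy, OpenCV 4.12 (cv2) and the standard library are available. Lean on these libraries where they do the work, as an engineer would, in place of code of your own. Each camera call takes 0.05 s, during which the arm holds its last target. There are 200 camera calls.

## Task

Take the keyed clamp washer (the steel collar with a flange at its foot and one small tab inside its bore) from the rubber mat and put it, flange down, over the threaded end of the lapping machine's spindle. Turn it under light pressure until its tab drops into the spindle's keyway, then seat it fully home, flush on the lap, and let go. Never force or drop it, do not bear down on the machine with the gripper, and leave the other things on the bench where they are.

Things in the scene. Friction and masses are not known exactly. Their poses are not given: they have to be found in the camera images.
- washer: Keyed clamp washer, plain steel, 0.12 to 0.21 kg. Flange at its foot: diameter 58 mm, 6 mm thick; on it a 40 mm collar up to 24 mm height. Bore 28 mm right through, with one tab (see washer_tab). Origin: centre of the underside, z up along the bore. Starts flange down on the mat, tab side (-x) towards the robot to within about 30 degrees.
- washer_grip (a point): On the washer's axis, 15 mm above its underside, at mid-height of the collar. The collar has two spanner flats 34 mm apart, facing the washer's +y and -y, each about 20 mm long, from 6 to 24 mm above the underside: grip across them, above the flange.
- washer_tab (a point): Inner end of the washer's one tab, which points inward from the bore on the washer's -x side: 5.5 mm wide, 6 mm high from the underside up (flange thickness), ending 9 mm from the axis; the point is at mid-height, 3 mm up.
- machine: Flat lap, fixed: grey housing 300 x 280 mm, 85 mm high, origin under its centre, front (switch, dial) facing its -x. On top, concentric: black splash pan, radius 118 mm, rim 109 mm above the bench; lap disc 151 mm wide, top at 108 mm; upright spindle, exactly above the origin. A drip tank, 50 mm wide, 180 mm high, stands at (+118, -108) mm, its thin spout 165 mm high reaching to (+75, -68) mm.
- lap_seat (a point): Point on the spindle axis at the height of the lap's top face: the washer's origin comes here when home. Axes as the machine's. Spindle and lap turn together only against belt friction of 0.15 N m. Over 40 N between washer and machine, or gripper and machine, is too much.
- spindle_tip (a point): Top of the spindle's threaded end, on the axis, 41 mm above lap_seat; axes as the machine's. The threaded end is 13.6 mm in diameter, 27 mm long, and the washer with its tab passes freely over it.
- keyed_top (a point): On the spindle axis, top of its keyed part: 26 mm diameter, 14 mm high above the lap, top edge bevelled 1.2 mm; the washer's bore clears it by 1 mm all round. Until tab and keyway meet, the tab rests on this top, washer 14 mm above the lap. Axes as the machine's, they do not turn with the spindle.
- keyway_zone (a point): The spindle has one keyway (7.2 mm wide, 5 mm deep, full height of the keyed part, open at the top, mouth edges square; 0.85 mm play each side of the tab). Its direction is not measured: 0.2 to 1.7 rad counter-clockwise, from above, of the machine's -x. So the washer is home at the machine's yaw plus 0.2 to 1.7 rad. This point marks only the -x side of keyed_top, 13 mm out.
- spacer: Bystander: plain steel spacer ring, 58 mm diameter, bore 28 mm without a tab, 12 mm thick. Origin at the centre of its underside.
- nut: Bystander: knurled steel lap nut, 36 mm diameter, 20 mm high. Origin at the centre of its underside.
- mat: Rubber mat 300 x 180 x 3 mm fixed to the bench; washer, spacer and nut lie on it in a row along its x axis, 90 mm apart, in any order. Origin at the centre of its underside.
- tin: Bystander: open steel tin, 90 mm diameter, 45 mm high.
- jar: Bystander: closed white jar, 56 mm diameter, 60 mm high.
- tweezers: Bystander: steel tweezers, 130 mm long, flat on the bench.
- loupe: Bystander: folding loupe, 36 mm lens, flat on the bench.
- file: Bystander: hand file with a wooden handle, 215 mm long, flat on the bench.
- bench_block: Bystander: square steel bench block, 80 x 80 x 25 mm.
Mind the look-alikes: they are no part of the job. Leave any green or red look-alike of the washer alone.

How it is judged:
By the outcome, as a careful person would: the job done as asked, in the order asked, and still so for the second after the job is handed in, with the robot touching nothing.
It also fails if it takes over 70 s, if anything falls off the work surface, if the arm or the gripper's body presses on something with over 40 N, if the wrist force passes 120 N, or if a joint passes its speed limit or range.

## Working session

There is one attempt and no reset: what is moved stays moved. The work goes in short steps, Python scripts to look and compute and a tool call to move; the robot and the scene stay as the last step left them, time stands still between calls to the robot, and variables do not carry over. Pictures are saved under pics/ and viewed, at most 10 in all, crops included, and the job is handed in when it is done.

```bash
mkdir -p pics; ls; cat > h.py <<'E'
import numpy as np,cv2
from rig import sensors,capture,job,nets,env
from scipy.spatial.transform import Rotation as Ro
def world(p,c): return np.array(c["R"]).T@(np.array(p)-np.array(c["t"]))
def look(c,label,f,n=3):
    for d in getattr(nets,f)(c,label)[:n]:
        w=world(d["point"],c); print(f,label,round(d["p"],2),w.round(4),pix(w,c))
def pix(w,c):
    r,_=cv2.Rodrigues(np.array(c["R"])); return cv2.projectPoints(np.array([w],float),r,np.array(c["t"],float),np.array(c["mtx"]),np.array(c["dist"]))[0].ravel().round(0)
def plane(uv,z,c):
    n=cv2.undistortPoints(np.array([[uv]],float),np.array(c["mtx"]),np.array(c["dist"])).ravel()
    R=np.array(c["R"]);d=R.T@np.array([n[0],n[1],1]);o=-R.T@np.array(c["t"]);return o+d*(z-o[2])/d[2]
def tool(p,yaw=None):
    s=sensors.get_state();T=Ro.from_euler('xyz',s["orientation"])
    return T.inv().apply(np.array(p)-s["position"])
E
cat > a.py <<'E'
from h import *
s=sensors.get_state();print(s["position"],s["orientation"],s["width"],env.pinch_z,s["t"])
for n in("side","top"):
    c=capture(n);cv2.imwrite(f"pics/{n}0.png",c["pixels"]);print(n,"cam at",-np.array(c["R"]).T@np.array(c["t"]))
    for l in("washer","washer_grip","washer_tab","machine","lap_seat","spindle_tip","keyed_top","spacer","nut","mat"): look(c,l,"tip_of",3)
E
python3 a.py
```

```text
pics
[0.30040056 0.60364953 0.22993898] [-3.13932855e+00 -7.76070344e-05  2.67975464e+00] 0.08545720153056707 0.0187 0.0
side cam at [0.48424395 1.10114477 1.12589349]
tip_of washer 0.83 [0.3141 0.2618 0.0009] [362. 323.]
tip_of washer 0.66 [0.3426 0.0274 0.0028] [348. 256.]
tip_of washer 0.64 [ 6.021e-01  6.800e-02 -4.000e-04] [256. 263.]
tip_of washer_grip 0.84 [0.3113 0.2691 0.0167] [364. 321.]
tip_of washer_grip 0.75 [0.3387 0.0272 0.0163] [350. 252.]
tip_of washer_grip 0.67 [0.5238 0.2195 0.0204] [281. 302.]
tip_of washer_tab 0.86 [0.594  0.0709 0.0037] [259. 263.]
tip_of washer_tab 0.79 [0.3143 0.254  0.0004] [362. 320.]
tip_of washer_tab 0.75 [0.4407 0.0702 0.0014] [314. 266.]
tip_of machine 0.93 [ 0.5779 -0.1848  0.0013] [271. 204.]
tip_of lap_seat 0.65 [ 0.5777 -0.1818  0.1064] [270. 179.]
tip_of lap_seat 0.55 [0.5119 0.2179 0.005 ] [286. 305.]
tip_of spindle_tip 0.62 [ 0.575  -0.1872  0.1491] [271. 166.]
tip_of keyed_top 0.95 [ 0.5778 -0.1853  0.1197] [270. 174.]
tip_of spacer 0.75 [0.6176 0.2312 0.0035] [245. 308.]
tip_of nut 0.63 [0.438  0.2297 0.0046] [314. 310.]
tip_of 
[... 419 characters left out ...]
188] [214. 237.]
tip_of washer_grip 0.74 [0.7755 0.1297 0.0041] [244. 158.]
tip_of washer_grip 0.68 [0.4548 0.0668 0.0156] [264. 258.]
tip_of washer_tab 0.76 [0.5173 0.2156 0.0076] [217. 239.]
tip_of washer_tab 0.74 [0.3212 0.2533 0.0047] [206. 301.]
tip_of washer_tab 0.7 [0.3422 0.0346 0.0076] [275. 294.]
tip_of machine 0.89 [ 0.5752 -0.1831  0.    ] [342. 219.]
tip_of machine 0.21 [0.5243 0.2208 0.0181] [215. 236.]
tip_of lap_seat 0.96 [ 0.5754 -0.181   0.1109] [346. 215.]
tip_of lap_seat 0.65 [0.4391 0.2266 0.0066] [214. 264.]
tip_of keyed_top 0.58 [ 0.5811 -0.1856  0.1238] [349. 213.]
tip_of spacer 0.47 [0.619  0.2308 0.0035] [212. 207.]
tip_of nut 0.46 [0.4408 0.2288 0.0032] [213. 263.]
```

```bash
python3 - <<'E'
import cv2
a=cv2.imread("pics/top0.png");b=cv2.imread("pics/side0.png")
cv2.imwrite("pics/t1.png",a[120:340,150:440].repeat(1,0) if 0 else cv2.resize(a[130:340,160:440],(800,600),interpolation=cv2.INTER_CUBIC))
m1=cv2.resize(b[265:345,225:335],(400,291),interpolation=cv2.INTER_CUBIC)
m2=cv2.resize(b[140:220,215:325],(400,291),interpolation=cv2.INTER_CUBIC)
m3=cv2.resize(a[195:275,185:275],(400,300),interpolation=cv2.INTER_CUBIC)[:291]
m4=cv2.resize(a[180:260,300:390],(400,300),interpolation=cv2.INTER_CUBIC)[:291]
import numpy as np
cv2.imwrite("pics/m.png",np.vstack([np.hstack([m1,m2]),np.hstack([m3,m4])]))
E
```

```text
(no output)
```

View pics/t1.png

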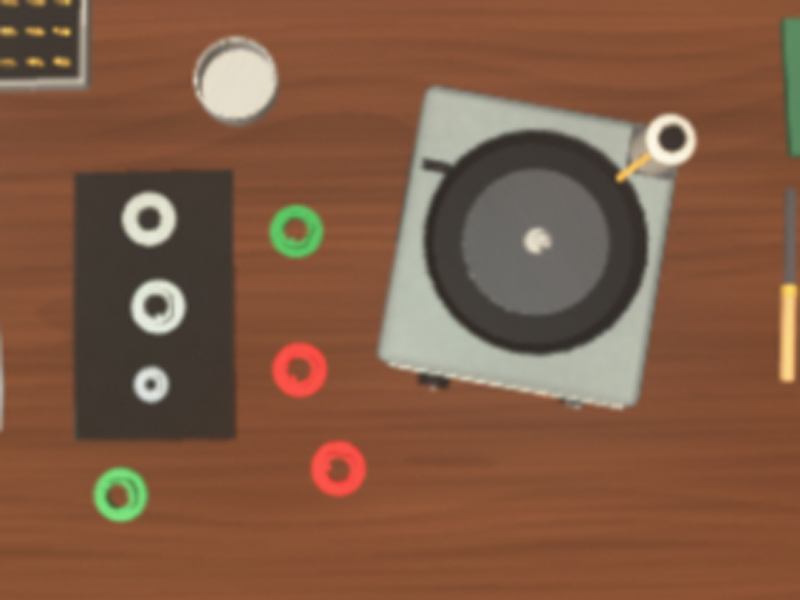

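View pics/m.png

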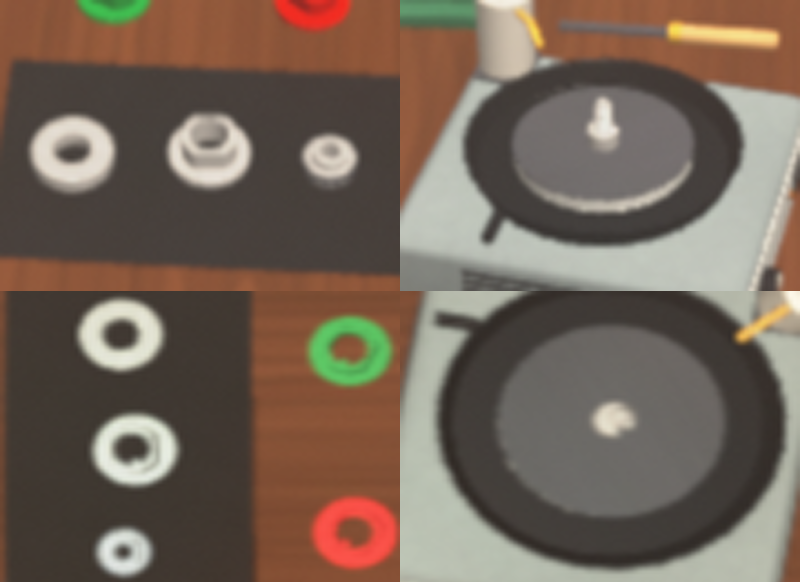

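```bash
cat > z.py <<'E'
from h import *
def zoom(im,cx,cy,h=14,s=390):
    p=cv2.getRectSubPix(im,(2*h,2*h),(cx,cy)).astype(np.float32)
    lo,hi=p.min(),p.max();p=((p-lo)/(hi-lo)*255).astype(np.uint8)
    return cv2.resize(p,(s,s),interpolation=cv2.INTER_CUBIC)
E
python3 - <<'E'
from z import *
t=np.mean([capture("top")["pixels"].astype(np.float32) for _ in range(4)],0)
s=np.mean([capture("side")["pixels"].astype(np.float32) for _ in range(4)],0)
cv2.imwrite("pics/z1.png",np.vstack([np.hstack([zoom(t,215,237,12,295),zoom(t,347,214,8,295)]),np.hstack([zoom(s,282,305,14,295),zoom(s,271,173,12,295)])]))
c=capture("top");k=capture("side")
for l in("washer_grip","washer_tab","washer","keyed_top","spindle_tip","lap_seat"):
  look(c,l,"tip_of",5)
  look(k,l,"tip_of",6)
for cc,u in((c,(215,237)),(c,(347,214)),(k,(282,305)),(k,(271,173))): print(plane(u,.018 if u[0] in(215,282) else .122,cc))
E
```

```text
tip_of washer_grip 0.8 [0.3128 0.2633 0.0169] [202. 304.]
tip_of washer_grip 0.74 [0.3399 0.0245 0.0177] [278. 295.]
tip_of washer_grip 0.61 [0.6091 0.0658 0.0162] [264. 209.]
tip_of washer_grip 0.51 [0.5697 0.4492 0.0029] [145. 223.]
tip_of washer_grip 0.49 [0.5248 0.2227 0.0173] [214. 236.]
tip_of washer_grip 0.87 [0.5219 0.2189 0.0206] [282. 302.]
tip_of washer_grip 0.7 [0.6048 0.067  0.0155] [255. 259.]
tip_of washer_grip 0.63 [0.4488 0.0678 0.0167] [311. 261.]
tip_of washer_grip 0.58 [0.316  0.2679 0.0172] [362. 321.]
tip_of washer_grip 0.58 [0.339  0.0264 0.017 ] [350. 252.]
tip_of washer_tab 0.78 [0.5143 0.2164 0.0085] [217. 240.]
tip_of washer_tab 0.78 [0.4437 0.0738 0.0064] [262. 261.]
tip_of washer_tab 0.68 [0.3428 0.034  0.0048] [275. 293.]
tip_of washer_tab 0.64 [0.3212 0.2564 0.0084] [204. 301.]
tip_of washer_tab 0.63 [ 0.5822 -0.1843  0.1236] [348. 213.]
tip_of washer_tab 0.71 [ 0.3153  0.2542 -0.0039] [361. 321.]
tip_of washer_tab 0.66 [0.444  0.071  0.0055] [312. 265.]
tip_of washer_tab 0.63 [0.5914 0.0688 0.0023] [260. 263.]
tip_of washer_tab 0.62 [0.3459 0.0307 0.00
[... 777 characters left out ...]
0048] [285. 306.]
tip_of spindle_tip 0.71 [ 0.5779 -0.1849  0.151 ] [350. 213.]
tip_of spindle_tip 0.72 [ 0.5761 -0.1885  0.1491] [271. 166.]
tip_of spindle_tip 0.48 [ 0.7678  0.1317 -0.0027] [195. 278.]
tip_of spindle_tip 0.37 [0.4528 0.4107 0.0008] [307. 371.]
tip_of lap_seat 0.73 [ 0.5773 -0.1815  0.1109] [347. 215.]
tip_of lap_seat 0.38 [ 0.581  -0.1833  0.1516] [349. 212.]
tip_of lap_seat 0.22 [ 0.5826 -0.1863  0.1265] [349. 212.]
tip_of lap_seat 0.85 [ 0.5763 -0.1834  0.1043] [271. 179.]
tip_of lap_seat 0.24 [0.6604 0.4539 0.0024] [218. 382.]
[0.52227399 0.21999721 0.018     ]
[ 0.57802165 -0.18133512  0.122     ]
[0.52159963 0.22728237 0.018     ]
[ 0.57586134 -0.18973432  0.122     ]
```

View pics/z1.png

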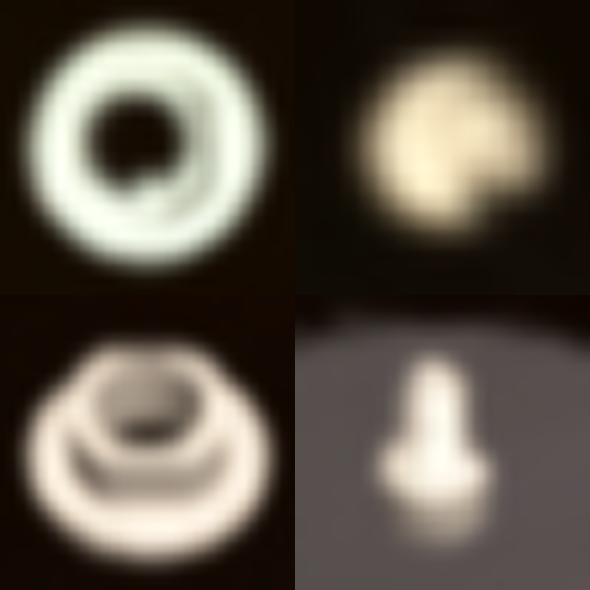

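Middle washer on the mat is the steel one: in the top view (215,237) its tab is almost straight towards the robot. The spindle is at (347,214), with its keyway notch pointing down and right.

```bash
cat >> h.py <<'E'
def go(x,y,z,yaw):
    s=sensors.get_state();T=Ro.from_euler('xyz',s["orientation"])
    D=Ro.from_euler('xyz',[np.pi,0,yaw])
    print("d",T.inv().apply(np.array([x,y,z])-s["position"]).round(4),"rot",(T.inv()*D).as_rotvec().round(3),"q6",s["qpos"][5].round(2),"t",s["t"])
E
python3 - <<'E'
from h import *
go(.522,.221,.12,.06)
c=capture("top")
def P(zx,zy,cx,cy,h,z):
    u=(cx-h+.5+zx*2*h/295-.5, cy-h+.5+zy*2*h/295-.5); return plane(u,z,c)[:2]
a=P(147,145,215,237,12,.006);b=P(150,185,215,237,12,.009);print("washer",a,b,np.arctan2(*-(b-a)[::-1]))
a=P(453-295,145,347,214,8,.122)
for q in((500,205),(475,185),(495,212)):
  b=P(q[0]-295,q[1],347,214,8,.122);print("key",a,b,np.arctan2(*-(b-a)[::-1]))
E
```

```text
d [-0.3688 -0.2446  0.1113] rot [ 0.   -0.    2.62] q6 -0.04 t 2.2
washer [0.52350834 0.22205994] [0.51306302 0.22084048] 0.11622156481647877
key [ 0.57839227 -0.18301345] [ 0.5687612  -0.19019977] 0.6410389533120849
key [ 0.57839227 -0.18301345] [ 0.57199397 -0.1863228 ] 0.477331072905299
key [ 0.57839227 -0.18301345] [ 0.56766459 -0.18937375] 0.5351720728318827
```

The rows are not in the units I measure in: turns go in shares of 2 rad. I convert before sending: 0.9 rad / 2 = 0.45.

Request:
{"op": "advance", "data": {
  "motion": [0, 0, 0.09, -0.046, -0.03, 0, 0.085, 0, 0, 0.18, -0.092, -0.06, 0, 0.085, 0, 0, 0.27, -0.138, -0.09, 0, 0.085, 0, 0, 0.36, -0.184, -0.12, 0, 0.085, 0, 0, 0.45, -0.23, -0.15, 0, 0.085],
  "grip_n": 50
}}

```text
t: 2.88
position: [0.4406, 0.366, 0.2316]
orientation: [3.141, -0.0, 1.774]
force: [-0.4, 0.4, -0.2]
width: 0.0851
gripper_force: 0.0
```

```bash
python3 -c "
from h import *
go(.522,.221,.12,.1)"
```

```text
d [-0.1585  0.0504  0.1116] rot [ 0.000e+00 -1.000e-03  1.674e+00] q6 0.45 t 2.875
```

To row units: 0.9 rad / 2 = 0.45.

Request:
{"op": "advance", "data": {
  "motion": [0, 0, 0.09, -0.035, 0.01, 0.022, 0.085, 0, 0, 0.18, -0.07, 0.02, 0.044, 0.085, 0, 0, 0.27, -0.105, 0.03, 0.066, 0.085, 0, 0, 0.36, -0.14, 0.042, 0.088, 0.085, 0, 0, 0.45, -0.157, 0.049, 0.105, 0.085]
}}

```text
t: 3.5
position: [0.5208, 0.2223, 0.1254]
orientation: [3.142, 0.001, 0.872]
force: [-1.4, 0.1, 0.3]
width: 0.0848
gripper_force: 0.0
```

```bash
python3 -c "
from h import *
go(.522,.221,.12,.1)"
```

```text
d [-0.0003  0.0017  0.0054] rot [0.    0.    0.772] q6 1.06 t 3.5
```

To row units: 0.77 rad / 2 = 0.385.

Request:
{"op": "advance", "data": {
  "motion": [0, 0, 0.09, 0, 0, 0, 0.085, 0, 0, 0.18, 0, 0, 0, 0.085, 0, 0, 0.27, 0, 0, 0, 0.085, 0, 0, 0.36, 0, 0, 0, 0.085, 0, 0, 0.385, 0, 0, 0, 0.085]
}}

```text
t: 4.12
position: [0.5204, 0.2241, 0.1264]
orientation: [-3.142, -0.0, 0.107]
force: [0.1, 0.4, -0.1]
width: 0.085
gripper_force: 0.0
```

```bash
python3 -c "
from h import *
go(.522,.221,.011,.1)
print(sensors.get_state())
c=capture('top');look(c,'washer_grip','tip_of')"
```

```text
d [0.0012 0.0033 0.1154] rot [-0.    -0.     0.007] q6 1.83 t 4.125
{'t': 4.125, 'qpos': array([3.62699548e-01, 1.49321367e-01, 1.94438806e+00, 9.48184090e-08,
       1.04762136e+00, 1.82641813e+00]), 'qvel': array([-1.14299785e-03, -1.03239874e-03, -8.55718427e-04, -3.37508406e-04,
        8.63484097e-04,  3.63090265e-01]), 'tau': array([-1.48859684e-02, -4.16891813e+01, -3.32931411e+01,  6.70259487e-04,
       -1.08074884e-03, -8.83755460e-02]), 'position': array([0.52043472, 0.22413142, 0.12642598]), 'orientation': array([-3.14152636e+00, -2.53334527e-04,  1.07077685e-01]), 'force': array([ 0.12469806,  0.38983603, -0.12206553]), 'wrist_torque': array([0.02578331, 0.01666345, 0.01193372]), 'gripper_force': 0.0, 'width': 0.08504311232404106}
tip_of washer_grip 0.61 [0.4532 0.0634 0.0162] [265. 258.]
tip_of washer_grip 0.57 [ 0.5635 -0.1778  0.1238] [346. 219.]
tip_of washer_grip 0.47 [0.6069 0.0666 0.0143] [264. 210.]
```

Request:
{"op": "advance", "data": {
  "motion": [0, 0, 0, 0.0014, 0.002, 0.03, 0.085, 0, 0, 0, 0.0014, 0.003, 0.06, 0.085, 0, 0, 0, 0.0014, 0.003, 0.085, 0.07, 0, 0, 0, 0.0014, 0.003, 0.105, 0.06, 0, 0, 0, 0.0014, 0.003, 0.114, 0.055],
  "grip_n": 25
}}

```text
t: 4.85
position: [0.5211, 0.2209, 0.011]
orientation: [3.141, 0.002, 0.111]
force: [0.1, 0.8, 0.3]
width: 0.055
gripper_force: 0.0
```

Request:
{"op": "advance", "data": {
  "motion": [0, 0, 0, 0, 0, 0, 0.055, 0, 0, 0, 0, 0, 0, 0.04, 0, 0, 0, 0, 0, 0, 0.03, 0, 0, 0, 0, 0, 0, 0.03, 0, 0, 0, 0, 0, 0, 0.03],
  "grip_n": 25
}}

```text
t: 5.48
position: [0.5231, 0.2217, 0.0136]
orientation: [-3.141, -0.002, 0.11]
force: [-0.9, -0.5, 5.6]
width: 0.0333
gripper_force: 25.9
```

```bash
python3 - <<'E'
from z import *
c=capture("side");u=pix((.522,.221,.02),c);print(u)
k=capture("top");v=pix((.522,.221,.02),k)
cv2.imwrite("pics/g.png",np.hstack([zoom(c["pixels"],*map(float,u),28),zoom(k["pixels"],*map(float,v),28)]))
E
```

```text
[282. 303.]
```

View pics/g.png

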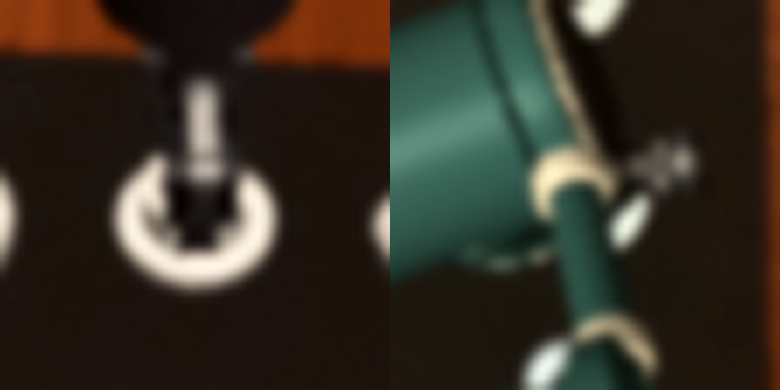

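The left image shows the finger on the collar's flat, centred on the washer at about (195,215). The opening of 33 mm fits the 34 mm flats, so I'll lift.

Request:
{"op": "advance", "data": {
  "motion": [0, 0, 0, 0, 0, -0.002, 0.03, 0, 0, 0, 0, 0, -0.02, 0.03, 0, 0, 0, 0, 0, -0.06, 0.03, 0, 0, 0, 0, 0, -0.12, 0.03, 0, 0, 0, 0, 0, -0.19, 0.03],
  "grip_n": 45
}}

```text
t: 6.2
position: [0.5211, 0.2209, 0.1965]
orientation: [3.141, 0.001, 0.11]
force: [1.4, 0.7, -1.7]
width: 0.0327
gripper_force: 45.1
```

```bash
python3 -c "
from h import *
go(.577,-.1845,.2,.55)
print(sensors.get_state()['force'])"
```

```text
d [ 0.0111  0.4091 -0.0034] rot [ 0.     0.001 -0.44 ] q6 1.82 t 6.2
[ 1.41130109  0.68812281 -1.74417193]
```

To row units: -0.2 rad / 2 = -0.1.

Request:
{"op": "advance", "data": {
  "motion": [0, 0, -0.03, 0.002, 0.06, -0.003, 0.03, 0, 0, -0.06, 0.004, 0.12, -0.003, 0.03, 0, 0, -0.09, 0.006, 0.18, -0.003, 0.03, 0, 0, -0.1, 0.008, 0.24, -0.003, 0.03, 0, 0, -0.1, 0.01, 0.3, -0.003, 0.03],
  "grip_n": 45
}}

```text
t: 6.82
position: [0.5646, -0.0776, 0.1987]
orientation: [3.141, -0.001, 0.31]
force: [1.3, 0.8, -2.1]
width: 0.0329
gripper_force: 45.2
```

```bash
python3 -c "
from h import *
go(.577,-.1845,.2,.3)"
```

```text
d [-0.0208  0.1056 -0.0013] rot [ 0.    -0.001  0.01 ] q6 1.08 t 6.825
```

To row units: 0.01 rad / 2 = 0.005.

Request:
{"op": "advance", "data": {
  "motion": [0, 0, 0.005, -0.01, 0.053, 0, 0.03, 0, 0, 0.005, -0.02, 0.105, 0, 0.03, 0, 0, 0.005, -0.0208, 0.1056, 0, 0.03, 0, 0, 0.005, -0.0208, 0.1056, 0, 0.03],
  "grip_n": 45
}}

```text
t: 7.32
position: [0.5767, -0.1825, 0.1979]
orientation: [-3.141, 0.0, 0.299]
force: [-0.2, 0.7, -1.9]
width: 0.0327
gripper_force: 45.4
```

```bash
cat > v.py <<'E'
import sys
from z import *
c=capture("side");k=capture("top");n=sys.argv[1]
u=pix((.577,-.1845,.15),c);v=pix((.577,-.1845,.15),k);print(u,v)
cv2.imwrite(f"pics/{n}.png",np.hstack([zoom(c["pixels"],*map(float,u),24),zoom(k["pixels"],*map(float,v),24)]))
for cc in(c,k):
  for l in("washer","washer_grip","washer_tab","spindle_tip","keyed_top","lap_seat"): look(cc,l,"tip_of",1 if l[0]!="w" else 4)
go(.577,-.1845,.2,.3);s=sensors.get_state();print(s["position"],s["force"],s["wrist_torque"])
E
python3 v.py h1
```

```text
[270. 167.] [349. 213.]
tip_of washer 0.83 [ 0.6022  0.0684 -0.0028] [256. 264.]
tip_of washer 0.7 [0.3399 0.0293 0.0023] [349. 256.]
tip_of washer 0.67 [ 0.5716 -0.1787  0.1891] [272. 157.]
tip_of washer 0.64 [0.3151 0.267  0.0006] [362. 324.]
tip_of washer_grip 0.6 [0.3118 0.2674 0.0173] [364. 321.]
tip_of washer_grip 0.59 [0.3374 0.0266 0.0159] [350. 252.]
tip_of washer_grip 0.57 [0.6017 0.0697 0.0175] [256. 259.]
tip_of washer_grip 0.54 [0.4527 0.0645 0.018 ] [310. 260.]
tip_of washer_tab 0.75 [0.4415 0.071  0.0029] [313. 266.]
tip_of washer_tab 0.71 [ 0.3157  0.2541 -0.0011] [361. 321.]
tip_of washer_tab 0.68 [0.5917 0.07   0.0031] [260. 263.]
tip_of washer_tab 0.67 [ 3.414e-01  2.880e-02 -2.000e-04] [348. 257.]
tip_of spindle_tip 0.71 [ 0.5759 -0.1878  0.1489] [271. 166.]
tip_of keyed_top 0.9 [ 0.5768 -0.1842  0.1219] [271. 174.]
tip_of lap_seat 0.58 [ 0.5763 -0.1852  0.1041] [271. 179.]
tip_of washer 0.74 [0.4501 0.0662 0.0008] [264. 259.]
ti
[... 289 characters left out ...]
er_grip 0.58 [0.4532 0.0668 0.0167] [264. 258.]
tip_of washer_grip 0.51 [ 0.5765 -0.1775  0.1116] [345. 215.]
tip_of washer_tab 0.69 [0.3191 0.2568 0.006 ] [204. 302.]
tip_of washer_tab 0.51 [ 0.5662 -0.1895  0.1938] [354. 216.]
tip_of washer_tab 0.5 [0.4448 0.0681 0.0042] [264. 261.]
tip_of washer_tab 0.45 [0.5714 0.4495 0.0064] [145. 223.]
tip_of spindle_tip 0.58 [ 0.576  -0.1826  0.1478] [349. 214.]
tip_of keyed_top 0.76 [ 0.5828 -0.1838  0.1253] [348. 212.]
tip_of lap_seat 0.85 [ 0.5765 -0.1822  0.1114] [347. 215.]
d [-0.0008  0.0017 -0.0022] rot [-0.  0. -0.] q6 0.92 t 8.025
[ 0.5772584  -0.18267217  0.19776418] [ 0.53351914  0.39903449 -0.63757864] [-0.00631341 -0.0003329   0.00548888]
```

View pics/h1.png

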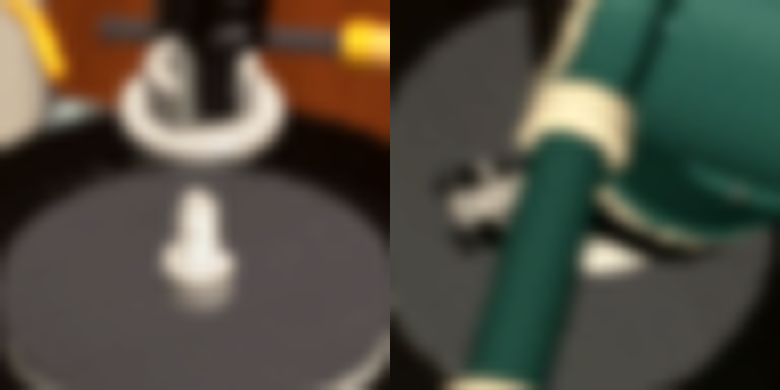

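Left view: the washer's flange spans 120 to 287 (centre about 203), and the spindle is at 199. The washer is therefore about 1.5 mm towards -x. I'll measure this more finely.

```bash
cat > e.py <<'E'
from h import *
from scipy.optimize import least_squares
c=capture("side");g=np.mean([capture("side")["pixels"].astype(float).mean(2) for _ in range(3)],0)
s=sensors.get_state();zw=s["position"][2]-.0106
def edge(p,lo=None):  # subpixel half-level crossings outermost
    th=(p.max()+p.min())/2;i=np.where(p>th)[0];a,b=i[0],i[-1]
    f=lambda i,j:i+(th-p[i])/(p[j]-p[i])*(j-i)
    return f(a-1,a),f(b+1,b)
def circ(x,y,z,r,n=720):
    a=np.linspace(0,2*np.pi,n);return np.array([pix2(np.c_[x+r*np.cos(a),y+r*np.sin(a),0*a+z])])[0]
rv=cv2.Rodrigues(np.array(c["R"]))[0]
def pix2(w): return cv2.projectPoints(w,rv,np.array(c["t"],float),np.array(c["mtx"]),np.array(c["dist"]))[0].reshape(-1,2)
u=pix((.5765,-.183,zw+.003),c).astype(int)
L=[]
for r in range(u[1]-1,u[1]+4):
    x0=u[0]-16;e=edge(g[r,x0:x0+33]);L.append((r,x0+e[0],x0+e[1]))
print("flange",[(a,round(b,2),round(d,2),round((b+d)/2,2)) for a,b,d in L])
q=edge(g[u[1]-2:u[1]+9,u[0]]);bot=u[1]-2+q[1];print("bottom row",round(bot,2),u)
C=circ(.5765,-.183,zw,.029);D=circ(.5765,-.183,zw+.006,.029);E=np.vstack([C,D]);print("model .5765,-.183: l,r,mid,bottom",E[:,0].min(),E[:,0].max(),(E[:,0].min()+E[:,0].max())/2,E[:,1].max())
for z,r in((.140,.0068),(.135,.0068),(.122,.013)):
    w=pix((.5765,-.183,z),c).astype(int);w0=w[0]-8;e=edge(g[w[1],w0:w0+17])
    M=circ(.5765,-.183,z,r)[:,0];print("spindle z",z,"row",w[1],round(w0+e[0],2),round(w0+e[1],2),"mid",round(w0+sum(e)/2,2),"model mid",round((M.min()+M.max())/2,2))
t0=pix2(np.array([[.5765,-.183,.149],[.5775,-.183,.149],[.5765,-.182,.149],[.5765,-.183,.150]]));print("jac px/mm x,y,z",(t0[1:]-t0[0]).round(3).tolist())
w=pix((.5765,-.183,.149),c).astype(int);print("tip col",g[w[1]-4:w[1]+6,w[0]].round(0),w)
w=pix((.5765,-.183,.108),c).astype(int);print("base col",g[w[1]-4:w[1]+10,w[0]].round(0),w)
M=circ(.5765,-.183,.149,.0068);print("tip top model row",M[:,1].min());M=circ(.5765,-.183,.108,.013);print("base bottom model",M[:,1].max())
E
python3 e.py
```

```text
flange [(155, np.float64(260.44), np.float64(280.89), np.float64(270.67)), (156, np.float64(253.64), np.float64(280.88), np.float64(267.26)), (157, np.float64(253.69), np.float64(280.65), np.float64(267.17)), (158, np.float64(260.97), np.float64(280.46), np.float64(270.72)), (159, np.float64(261.51), np.float64(280.03), np.float64(270.77))]
bottom row 162.6 [270 156]
model .5765,-.183: l,r,mid,bottom 260.5046956865319 280.35094643415016 270.427821060341 162.75326729055337
spindle z 0.14 row 170 268.28 272.7 mid 270.49 model mid 270.59
spindle z 0.135 row 171 268.27 272.72 mid 270.5 model mid 270.61
spindle z 0.122 row 174 266.55 273.59 mid 270.07 model mid 270.64
jac px/mm x,y,z [[-0.335, -0.011], [-0.022, 0.203], [-0.003, -0.268]]
tip col [148. 121. 115. 135. 185. 214. 223. 229. 230. 228.] [271 167]
base col [232. 231. 227. 219. 188. 166. 157. 139. 120. 114. 113. 113. 113. 113.] [271 178]
tip top model row 165.82698016974825
base bottom model 180.70313606318433
```

```bash
cat > f.py <<'E'
from h import *
from scipy.optimize import least_squares
def fit(n,im,angs,z=.108,R0=.0755,c0=(.577,-.183),sgn=-1,w=.007):
    c=capture(n);g=cv2.GaussianBlur(im.astype(np.float32).mean(2),(0,0),.6)
    rv=cv2.Rodrigues(np.array(c["R"]))[0];c0=np.array(c0)
    for it in range(3):
        P=[]
        for a in angs:
            r=np.linspace(R0-w,R0+w,57);W=np.c_[c0[0]+r*np.cos(a),c0[1]+r*np.sin(a),0*r+z]
            uv=cv2.projectPoints(W,rv,np.array(c["t"],float),np.array(c["mtx"]),np.array(c["dist"]))[0].reshape(-1,2).astype(np.float32)
            p=cv2.remap(g,uv[:,:1],uv[:,1:],cv2.INTER_CUBIC).ravel();d=np.gradient(p)*sgn;i=d.argmax()
            if 2<i<54: P.append(W[i,:2])
        P=np.array(P)
        s=least_squares(lambda v:np.hypot(*(P-v[:2]).T)-v[2],[*c0,R0],loss="soft_l1",f_scale=.001)
        s2=least_squares(lambda v:np.hypot(*(P-v[:2]).T)-R0,[*c0],loss="soft_l1",f_scale=.001)
        c0=s2.x
    print(n,z,"free",s.x.round(4),"fixedR",s2.x.round(4),len(P),"rms",np.sqrt((s.fun**2).mean()).round(5))
A=np.linspace(0,2*np.pi,120,endpoint=False)
t=cv2.imread("pics/top0.png");sd=cv2.imread("pics/side0.png")
fit("top",t,A)
fit("side",sd,np.linspace(np.pi,2*np.pi,80)) # far half (-y)
fit("top",t,A,z=.109,R0=.118,sgn=1)
fit("side",sd,np.linspace(np.pi,2*np.pi,80),z=.109,R0=.118,sgn=1)
fit("side",sd,np.linspace(0,np.pi*2,80),z=.109,R0=.118,sgn=1)
# flange on mat, both
for z in(.003,.006,.009): fit("top",t,A,z=z,R0=.029,c0=(.522,.221),w=.006)
fit("side",sd,np.linspace(.3,np.pi-.3,80),z=.003,R0=.029,c0=(.522,.222),w=.006)
fit("side",sd,np.linspace(np.pi+.3,2*np.pi-.3,80),z=.009,R0=.029,c0=(.522,.222),w=.006)
# held washer
im=np.mean([capture("side")["pixels"].astype(np.float32) for _ in range(3)],0);z=sensors.get_state()["position"][2]-.0106
fit("side",im,np.linspace(.3,np.pi-.3,80),z=z,R0=.029,c0=(.576,-.183),w=.006)
fit("side",im,np.linspace(np.pi*1.1,np.pi*1.9,80),z=z+.006,R0=.029,c0=(.576,-.183),w=.006)
print(sensors.get_state()["position"],z,sensors.get_state()["t"])
E
python3 f.py
```

```text
top 0.108 free [ 0.5785 -0.1834  0.0759] fixedR [ 0.5785 -0.1835] 120 rms 0.00102
side 0.108 free [ 0.5773 -0.1815  0.0755] fixedR [ 0.5773 -0.1815] 80 rms 0.00146
top 0.109 free [ 0.5791 -0.1841  0.1163] fixedR [ 0.5793 -0.184 ] 120 rms 0.00117
side 0.109 free [ 0.5773 -0.1797  0.1164] fixedR [ 0.5774 -0.1776] 80 rms 0.0016
side 0.109 free [ 0.5761 -0.1762  0.1187] fixedR [ 0.5765 -0.1768] 75 rms 0.00291
top 0.003 free [0.5235 0.2226 0.0296] fixedR [0.5234 0.2227] 120 rms 0.00094
top 0.006 free [0.5233 0.2221 0.0296] fixedR [0.5232 0.222 ] 120 rms 0.00099
top 0.009 free [0.5231 0.2217 0.0295] fixedR [0.523  0.2217] 120 rms 0.00098
side 0.003 free [0.5208 0.2216 0.0292] fixedR [0.5208 0.2218] 80 rms 0.00105
side 0.009 free [0.5218 0.2151 0.0258] fixedR [0.5219 0.2191] 80 rms 0.00103
side 0.1872202106260588 free [ 0.5752 -0.187   0.0312] fixedR [ 0.5753 -0.1843] 80 rms 0.00154
side 0.1932202106260588 free [ 0.5773 -0.1949  0.0247] fixedR [ 0.5776 -0.1882] 66 rms 0.00241
[ 0.57722298 -0.18273789  0.19777293] 0.1872202106260588 8.975
```

Request:
{"op": "advance", "data": {
  "motion": [0, 0, 0, 0.0014, 0.0004, 0.01, 0.03, 0, 0, 0, 0.0014, 0.0004, 0.025, 0.03, 0, 0, 0, 0.0014, 0.0004, 0.035, 0.03, 0, 0, 0, 0.0014, 0.0004, 0.042, 0.03, 0, 0, 0, 0.0014, 0.0004, 0.046, 0.03],
  "grip_n": 45
}}

```text
t: 9.6
position: [0.5784, -0.1826, 0.1509]
orientation: [-3.141, 0.001, 0.3]
force: [0.7, -1.0, -1.2]
width: 0.0328
gripper_force: 45.4
```

Request:
{"op": "advance", "data": {
  "motion": [0, 0, 0, 0, 0, 0.003, 0.03, 0, 0, 0, 0, 0, 0.006, 0.03, 0, 0, 0, 0, 0, 0.008, 0.03, 0, 0, 0, 0, 0, 0.009, 0.03, 0, 0, 0, 0, 0, 0.009, 0.03]
}}

```text
t: 10.22
position: [0.5787, -0.1827, 0.1428]
orientation: [3.142, -0.0, 0.3]
force: [-0.5, -0.5, -1.9]
width: 0.0326
gripper_force: 45.4
```

```bash
python3 v.py h2|tail -2
```

```text
d [-0.0021  0.0012 -0.0572] rot [-0.  0. -0.] q6 0.92 t 10.925
[ 0.57868965 -0.18270587  0.14277176] [ 0.39527601  0.55775246 -1.76105297] [-0.0158456  -0.03352776 -0.04381938]
```

View pics/h2.png

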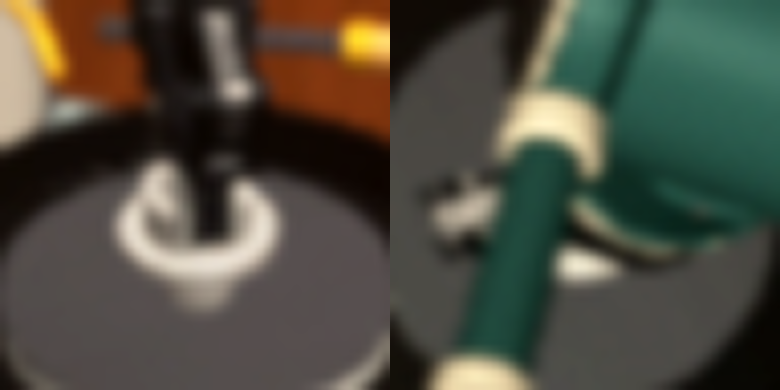

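The washer is over the threaded end with no contact. The flange centre is at about 198 and the spindle at about 199–203. Next I lower it to light contact.

Request:
{"op": "advance", "data": {
  "motion": [0, 0, 0, 0, 0, 0.003, 0.03, 0, 0, 0, 0, 0, 0.006, 0.03, 0, 0, 0, 0, 0, 0.008, 0.03, 0, 0, 0, 0, 0, 0.0085, 0.03]
}}

```text
t: 11.42
position: [0.5785, -0.1826, 0.1339]
orientation: [-3.141, 0.001, 0.3]
force: [-0.2, 0.2, -2.1]
width: 0.0324
gripper_force: 45.4
```

Request:
{"op": "advance", "data": {
  "motion": [0, 0, 0, 0, 0, 0.0005, 0.03, 0, 0, 0, 0, 0, 0.001, 0.03, 0, 0, 0, 0, 0, 0.001, 0.03]
}}

```text
t: 11.8
position: [0.5787, -0.1827, 0.1333]
orientation: [3.142, -0.0, 0.3]
force: [-0.0, 0.8, -2.8]
width: 0.033
gripper_force: 45.4
```

Request:
{"op": "advance", "data": {
  "motion": [0, 0, 0, 0, 0, 0.001, 0.03, 0, 0, 0, 0, 0, 0.001, 0.03, 0, 0, 0, 0, 0, 0.001, 0.03]
}}

```text
t: 12.18
position: [0.5789, -0.1827, 0.1325]
orientation: [3.141, -0.0, 0.3]
force: [1.0, -0.1, -0.0]
width: 0.0332
gripper_force: 45.6
```

Request:
{"op": "advance", "data": {
  "motion": [0, 0, 0, 0, 0, 0.001, 0.03, 0, 0, 0, 0, 0, 0.001, 0.03, 0, 0, 0, 0, 0, 0.001, 0.03]
}}

```text
t: 12.55
position: [0.5791, -0.1828, 0.132]
orientation: [3.141, -0.001, 0.3]
force: [-0.6, 0.2, 5.1]
width: 0.0324
gripper_force: 46.0
```

To row units: -0.04 rad / 2 = -0.02.

Request:
{"op": "advance", "data": {
  "motion": [0, 0, -0.02, 0, 0, 0, 0.03, 0, 0, -0.04, 0, 0, 0, 0.03, 0, 0, -0.06, 0, 0, 0, 0.03, 0, 0, -0.07, 0, 0, 0, 0.03]
}}

```text
t: 13.05
position: [0.5788, -0.1818, 0.1318]
orientation: [-3.14, -0.001, 0.44]
force: [-1.6, 4.4, 6.2]
width: 0.0329
gripper_force: 46.2
```

Request:
{"op": "advance", "data": {
  "motion": [0, 0, -0.015, 0, 0, 0, 0.03, 0, 0, -0.03, 0, 0, 0, 0.03, 0, 0, -0.03, 0, 0, 0, 0.03]
}}

```text
t: 13.42
position: [0.5786, -0.1829, 0.1307]
orientation: [3.141, 0.0, 0.5]
force: [0.5, -0.1, -2.2]
width: 0.0327
gripper_force: 45.4
```

Request:
{"op": "advance", "data": {
  "motion": [0, 0, 0, 0, 0, 0.001, 0.03, 0, 0, 0, 0, 0, 0.0015, 0.03, 0, 0, 0, 0, 0, 0.0015, 0.03]
}}

```text
t: 13.8
position: [0.5784, -0.183, 0.1293]
orientation: [-3.141, 0.001, 0.5]
force: [1.2, -1.7, -3.2]
width: 0.0328
gripper_force: 45.3
```

Request:
{"op": "advance", "data": {
  "motion": [0, 0, 0, 0, 0, 0.001, 0.03, 0, 0, 0, 0, 0, 0.001, 0.03, 0, 0, 0, 0, 0, 0.001, 0.03]
}}

```text
t: 14.18
position: [0.5787, -0.1829, 0.1287]
orientation: [3.141, 0.0, 0.5]
force: [-0.1, -2.1, -2.2]
width: 0.0327
gripper_force: 45.3
```

Request:
{"op": "advance", "data": {
  "motion": [0, 0, 0, 0, 0, 0.001, 0.03, 0, 0, 0, 0, 0, 0.002, 0.03, 0, 0, 0, 0, 0, 0.003, 0.03, 0, 0, 0, 0, 0, 0.003, 0.03]
}}

```text
t: 14.68
position: [0.5789, -0.1828, 0.1259]
orientation: [3.141, -0.0, 0.5]
force: [1.7, -1.7, -1.1]
width: 0.0327
gripper_force: 45.4
```

Request:
{"op": "advance", "data": {
  "motion": [0, 0, 0, 0, 0, 0.001, 0.03, 0, 0, 0, 0, 0, 0.002, 0.03, 0, 0, 0, 0, 0, 0.003, 0.03, 0, 0, 0, 0, 0, 0.003, 0.03]
}}

```text
t: 15.18
position: [0.5788, -0.1828, 0.1227]
orientation: [3.141, -0.0, 0.5]
force: [1.5, -2.7, -1.8]
width: 0.0328
gripper_force: 45.4
```

Request:
{"op": "advance", "data": {
  "motion": [0, 0, 0, 0, 0, 0.001, 0.03, 0, 0, 0, 0, 0, 0.002, 0.03, 0, 0, 0, 0, 0, 0.003, 0.03, 0, 0, 0, 0, 0, 0.003, 0.03]
}}

```text
t: 15.68
position: [0.5788, -0.1828, 0.1197]
orientation: [3.141, -0.0, 0.5]
force: [2.0, -2.7, -0.4]
width: 0.0329
gripper_force: 45.5
```

Request:
{"op": "advance", "data": {
  "motion": [0, 0, 0, 0, 0, 0.001, 0.03, 0, 0, 0, 0, 0, 0.0015, 0.03, 0, 0, 0, 0, 0, 0.0015, 0.03]
}}

```text
t: 16.05
position: [0.5788, -0.1828, 0.1187]
orientation: [3.141, -0.0, 0.5]
force: [-0.7, -2.6, 2.6]
width: 0.0326
gripper_force: 45.8
```

Request:
{"op": "advance", "data": {
  "motion": [0, 0, 0, 0, 0, 0.001, 0.03, 0, 0, 0, 0, 0, 0.001, 0.03, 0, 0, 0, 0, 0, 0.001, 0.03]
}}

```text
t: 16.42
position: [0.5788, -0.1828, 0.1187]
orientation: [3.141, -0.0, 0.5]
force: [-2.4, -2.3, 8.6]
width: 0.0321
gripper_force: 46.4
```

Request:
{"op": "advance", "data": {
  "motion": [0, 0, 0, 0, 0, -0.001, 0.03, 0, 0, 0, 0, 0, -0.001, 0.036, 0, 0, 0, 0, 0, -0.001, 0.042, 0, 0, 0, 0, 0, -0.001, 0.048, 0, 0, 0, 0, 0, -0.001, 0.05],
  "grip_n": 20
}}

```text
t: 17.05
position: [0.5784, -0.1824, 0.1178]
orientation: [-3.141, 0.0, 0.5]
force: [0.5, 0.1, 0.5]
width: 0.05
gripper_force: 0.0
```

Request:
{"op": "advance", "data": {
  "motion": [0, 0, 0, 0, 0, -0.005, 0.05, 0, 0, 0, 0, 0, -0.02, 0.05, 0, 0, 0, 0, 0, -0.04, 0.05, 0, 0, 0, 0, 0, -0.07, 0.05, 0, 0, 0, 0, 0, -0.12, 0.05]
}}

```text
t: 17.68
position: [0.5777, -0.1824, 0.2391]
orientation: [-3.14, 0.002, 0.5]
force: [0.3, -0.3, -1.0]
width: 0.05
gripper_force: 0.0
```

```bash
python3 v.py h3|tail -2
```

```text
d [-0.0021  0.001   0.0376] rot [-0.001  0.001  0.2  ] q6 0.72 t 18.375
[ 0.57843777 -0.18261073  0.23756887] [-0.5659629   0.28619158 -0.87553585] [-1.25700995e-02  3.92359618e-02 -6.51206706e-05]
```

View pics/h3.png

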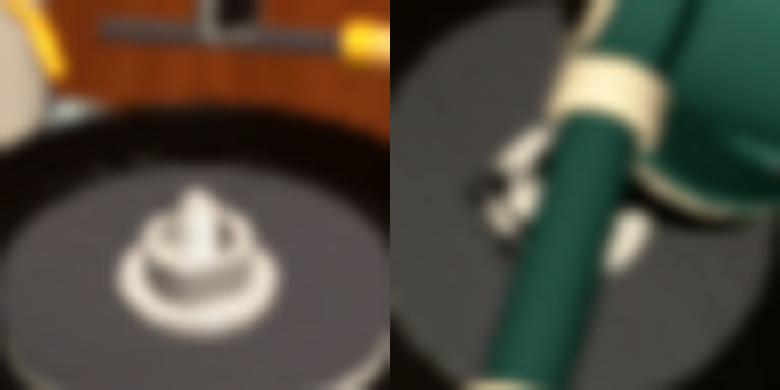

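The washer sits flat on the lap: the flange is at about (198,285), and the thread stands about 17–20 mm above the collar, as it should when home. The gripper is clear.

```bash
python3 -c "
from rig import job
print(job.sign_off())"
```

```text
the job is handed in; nothing more can be done
None
```

The washer is keyed onto the spindle, seated on the lap and released. The gripper is clear, the other things on the bench were not touched, and the job was handed in at about 18 s of the 70 s allowed.

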